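# Brush down an oval dish on a coasting banding wheel

### The arm

A 6-joint arm with a two-finger parallel gripper is mounted at the origin on the work surface. World frame = base frame: x ahead of the robot, y to its left, z up, the work surface at z = 0. Lengths are in mm, angles in rad, forces in N, time in s.
With the tool pointing down it reaches from about 325 to 900 mm from the base axis. Payload 3.5 kg.
Tool frame: the origin (TCP) lies midway between the tips of the shut fingers; the grasp point (between the pads) lies 19 mm behind it; y points along the fingers, x is the direction in which the jaws open and shut, and the axes are right-handed (so a half turn about y gives the same grasp; the last joint's range is limited). The gripper opens to 85 mm and grips with 20 to 120 N. Pads are 22 mm wide; open, the fingers measure 114 mm over their backs; the gripper's body (76 mm by 85 mm) begins 54 mm behind the grasp point. The pads swing forward as they close: fully open they stand 13 mm farther back than shut.
Start: joints at [1.24, 0.276, -0.026, 1.268, 0, 1.467], TCP at [141.153, 608.849, 231.313] pointing down, gripper open.
Joint ranges: [-3.12, 3.12], [-0.85, 1.88], [-1.08, 1.24], [-1.95, 2.15], [-1.57, 1.53], [-3.14, 3.14]. Speed limits (rad/s): [2.57, 2.57, 3.14, 3.14, 3.14, 3.14].

### API

Orientations are given as a unit quaternion [w, x, y, z].
In Python, from workcell import bot gives the robot as it stands.
- The arm moves only by the tool jog_arm, never from a script. Its arguments are lists of equal length, an entry for each row: "claw": the closure, from -1 (fully open) to 1 (shut), so that 0 is half open; "delta_pos": the shift along the world's x, y, z in cm, a list of three; "rotation": the turn, a rotation vector about the world's x, y, z in rad, a list of three. In form: {"claw": [claw, ...], "delta_pos": [[x, y, z], ...], "rotation": [[ax, ay, az], ...]}. A call has 1 to 12 rows; each row shifts and turns the pose as measured when the row begins; what a row does not reach is not made up. A row lasts 1/8 s, in which the tool goes at most 62.5 mm and 10.7 degrees, less where a joint would pass 70% of its speed; a pose out of reach is approached as far as the arm can. A call is refused whole if a number of a shift passes 6.25 or a number of a turn 0.188, either way. A call with a gripper value outside its range is refused whole. The fingers move at their own pace and stop on an object; "grip_force" is the grip in N (left out, the last holds). Time passes only in rows, so rows that do not move let the fingers close. It gives the time, the measured TCP pose, the force and the opening at its end, in the units of the state.
- bot.state(): the state, without advancing time (a new reading comes with each control period).
- bot.capture(name): name is "side" or "top" or "wrist"; returns a dict with "pixels" (420x560x3 uint8, blue, green, red), "vfov" (degrees; the focal length in pixels is half the picture's height over the tangent of half this angle, whatever the lens; pixels are square), "cx", "cy" (the principal point, pixels), "R" (3x3) and "t" (3): a world point X has camera coordinates R X + t; the wrist camera has in their place "hand_eye" (4x4, takes a point from camera to tool coordinates, whose origin is the TCP and whose axes are the tool frame's). Camera axes: x right, y down, z forward; pixel columns grow to the right and rows downward; lengths in mm; the calibration is good to about 2 mm. The wrist camera is an equidistant fisheye: a pixel r from the principal point sees the ray r / f radians off the axis. A picture is of the moment at which its call begins: read the wrist's pose just before it. There is no depth.
- bot.hand_in(): hands the job in, once; it reports no verdict.
The state is a dict: "time": time; "q": joint angles; "dq": joint speeds; "joint_torque": joint torques, N m; "ee_pos": TCP position; "eef_rot": TCP orientation; "ft_force": force on the tool from outside, world axes, zero at the start; "moment": the same for the moment, N m; "gripper_width": finger opening in mm.
Only numpy, scipy, OpenCV 4.12 (cv2) and the standard library are available. Lean on these libraries where they do the work, as an engineer would, in place of code of your own. Each camera call takes 0.05 s, during which the arm holds its last target.

### The job

Set the banding wheel turning freely with a gentle push, at a rate of one turn in 6 to 12 seconds, and take the thick mop brush from its rack. With the wheel coasting untouched, keep the bristle ends at the outside of the oval dish's wall, in the upper half of its height and within a centimetre of it, following the wall in and out for eight seconds without a break. Then lift the brush well clear above the dish and finish holding it there, still; do not whip the wheel round, knock the fragile dish or disturb anything else.

Things in the scene. Friction and masses are not known exactly. Their poses are not given: they have to be found in the camera images.
- wheel_base: The grey cast pedestal of the banding wheel, fixed to the table; origin on the table on the wheel's upright axis. Foot 176 mm across, column 48 mm across. It carries the dark steel head, a disc 250 mm across and 12 mm thick whose top is 120 mm above the table; the head, its grips and the dish turn together on the axis.
- wheel (a joint): Angle of the wheel head about its upright axis, rad, positive anticlockwise from above, unlimited; it starts anywhere. Free-running bearing: head (2.6 kg) with dish has a nominal inertia of 0.023 kg m2, viscous drag 0.0004 N m s/rad and dry friction 0.0002 N m, so a push leaves it coasting and slowly losing speed (1.0 rad/s falls to about 0.72 in 12 s).
- post_a (a point): Centre of the top of the grip post beyond the dish's +x end, 109 mm from the wheel's axis: a black rubber-sleeved upright post 15 mm thick, 35 mm tall, its top 155 mm above the table; it turns with the head and is a good place to push the wheel. Two like it stand close by the long walls, 59 mm from the axis.
- post_b (a point): The same on the post beyond the dish's -x end, 109 mm from the axis.
- dish: Fragile whitish unglazed oval dish clamped centrally on the wheel and turning with it: 200 mm long, 100 wide, 70 tall, upright walls 7 mm thick. Origin at the centre of its underside, 120 mm above the table; x along its length, y across, z up. Outline: half circles of radius 50 mm about x = +50 and x = -50 mm, joined by straight walls at y = +50 and -50 mm.
- dish_end_a (a point): Centre of the dish's half-round end at +x: the point x = +50, y = 0, z = 50 mm of the dish.
- dish_end_b (a point): Centre of the dish's half-round end at -x: the point x = -50, y = 0, z = 50 mm of the dish.
- rack: Wooden brush rack fixed to the table, base 130 by 160 mm, with two notched rails 12 mm thick across its y at x = +50 and -50 mm, 45 mm tall. Two brushes lie level across both rails along its x, bristles to +x: the thick mop brush at y = -35 mm and a thin green liner brush at y = +40 mm. Origin at the centre of its underside.
- brush: The mop brush, 50 g: round wooden handle 14 mm thick, brass ferrule 18 mm, soft dark bristles 26 mm thick that yield (they push on nothing). Origin on the handle's centre line midway between the rails, the place to grip, 47 mm above the table as it lies; +x along the brush to the bristles. Handle from x = -85 to +60 mm, ferrule to +90, bristles to +130 mm.
- brush_tip (a point): End of the bristles, on the brush's centre line 130 mm from its origin.
- liner: Thin green liner brush (handle 8 mm thick) in the rack, bystander; origin on its centre line midway between the rails.
- mug: Dark mug, 84 mm across, 95 mm tall, bystander; origin at the centre of its underside.
- cup: Unglazed whitish cup, 72 mm across, 75 mm tall, bystander; origin at the centre of its underside.
- jar1: Amber glass jar, 60 mm across, 85 mm tall, bystander; origin at the centre of its underside.
- jar2: White jar, 60 mm across, 85 mm tall, bystander; origin at the centre of its underside.
- slip_bowl: Black bowl, 120 mm across, 70 mm tall, bystander; origin at the centre of its underside.
- rib: Red kidney-shaped rib lying flat, 96 by 60 mm, 6 mm thick, bystander; origin at the centre of its underside.
- knife: Spatula with a wooden handle, 200 mm long, lying flat, bystander; origin under its middle.
Things that resemble listed ones, but are neither listed nor needed, are in the scene too. Of the things like the brush, leave any that is pink; of the rest the smaller one is meant.

How it is judged (in metres and radians):
On the way, in this order (a step that is already met when the one before it is completed fails the run):
1. the wheel turns freely, untouched, at 0.4 to 1.4 rad/s for half a second ((velocity of joint wheel above 0.4 rad/s or velocity of joint wheel below -0.4 rad/s) and velocity of joint wheel between -1.4 and 1.4 rad/s and contact force between wheel_base and anything else below 0.2 N), for 0.5 s.
2. for 8 s without a break: the wheel coasts untouched at 0.3 to 1.4 rad/s and the held brush's bristle end stays within 14 mm of the outline of the dish's wall, 30 to 75 mm above the dish's underside ((velocity of joint wheel above 0.3 rad/s or velocity of joint wheel below -0.3 rad/s) and velocity of joint wheel between -1.4 and 1.4 rad/s and contact force between wheel_base and anything else below 0.2 N and contact force between the fingers and brush above 0.5 N and z of brush_tip in the frame of dish between 0.03 and 0.075 m and ((x of brush_tip in the frame of dish above 0.05 m and horizontal distance between brush_tip and dish_end_a between 0.036 and 0.064 m) or (x of brush_tip in the frame of dish below -0.05 m and horizontal distance between brush_tip and dish_end_b between 0.036 and 0.064 m) or (x of brush_tip in the frame of dish between -0.0501 and 0.0501 m and (y of brush_tip in the frame of dish between 0.036 and 0.064 m or y of brush_tip in the frame of dish between -0.064 and -0.036 m)))), for 8 s.
At the end, for the whole second after the job is handed in: The gripper holds the brush still (under 0.05 m/s), bristle end and grip point at least 20 mm above the level of the dish's rim, the brush touching neither dish nor wheel (contact force between the fingers and brush above 0.5 N and z of each of brush_tip, brush in the frame of dish above 0.09 m and linear speed of brush below 0.05 m/s and contact force between brush and wheel_base below 0.2 N); the arm keeps its last pose, push and grip.
It fails at once if the wheel is whipped round faster than 2.2 rad/s (velocity of joint wheel above 2.2 rad/s or velocity of joint wheel below -2.2 rad/s).
It fails at once if the fragile dish is knocked or pressed with more than 10 N (contact force between dish and anything else above 10 N).
It fails at once if a bystander is moved by more than 30 mm (distance of any of liner, mug, cup, jar1, jar2, slip_bowl, rib, knife from where it was at the start of the episode above 0.03 m).
It also fails if it takes over 61 s, if anything falls off the work surface, if the arm or the gripper's body presses on something with over 40 N, if the wrist force passes 120 N, or if a joint passes its speed limit or range.

## Working session

There is one attempt and no reset: what is moved stays moved. The work goes in short steps, Python scripts to look and compute and a tool call to move; the robot and the scene stay as the last step left them, time stands still between calls to the robot, and variables do not carry over. Pictures are saved under pics/ and viewed, and the job is handed in when it is done.

Besides the shell and the picture viewer there is one more tool, called after ">>>" as name(argument=value, ...), one argument or row to a line, values as JSON. jog_arm: Moves the arm, as the interface text tells. Its arguments: {"type":"object","properties":{"claw":{"type":"array"},"delta_pos":{"type":"array"},"rotation":{"type":"array"},"grip_force":{"type":"number"}},"required":["claw","delta_pos","rotation"]}

I'll start by looking at the scene.

```bash
ls; mkdir -p pics
python3 - <<'E'
from workcell import bot
import cv2,json
s=bot.state(); print(s)
for n in ["side","top","wrist"]:
    c=bot.capture(n); cv2.imwrite(f"pics/{n}0.png",c["pixels"])
    print(n,{k:(v if not hasattr(v,'tolist') else v.tolist()) for k,v in c.items() if k!="pixels"})
E
```

```text
pics
{'time': 0.0, 'q': array([ 1.23961322e+00,  2.77145077e-01, -2.78944481e-02,  1.26800171e+00,
       -7.45472794e-06,  1.46740905e+00]), 'dq': array([ 1.68913660e-03, -1.15400376e-03, -7.80674763e-05,  9.49716823e-04,
        2.52605468e-04,  5.79976445e-04]), 'joint_torque': array([-2.68837048e-04, -4.45512486e+01,  2.95202941e+01,  1.66649226e-02,
       -1.21305579e-04,  2.94174008e-06]), 'ee_pos': array([140.89187019, 608.10719342, 230.14581347]), 'eef_rot': array([-0.55315661,  0.55401514,  0.43926654, -0.44060174]), 'ft_force': array([-0.33621644, -0.67671534,  0.624458  ]), 'moment': array([-0.01642523, -0.00566165,  0.03218729]), 'gripper_width': 85.38716310627599}
side {'vfov': 52.446189994158374, 'cx': 273.52774598508245, 'cy': 208.3270997486329, 'R': [[0.9387634408577171, -0.3445278017816752, 0.0048781050076945115], [-0.22374757053128214, -0.620307685548329, -0.7517681823082326], [0.26203096532724585, 0.70464102140676, -0.659409435904969]], 't': [-413.9835583860399, 286.5891376216866, 1123.2185451026924]}
top {'vfov': 45.80443703003968, 'cx': 290.2157772365716, 'cy': 201.3491787741502, 'R': [[0.01378308161580642, -0.9996848996818809, 0.020979228041085162], [-0.9929699017190502, -0.016151298955749967, -0.11726000947510498], [0.11756190259276915, -0.019215537725232244, -0.9928796312588442]], 't': [96.22822609237403, 508.4582247339965, 1454.8349991219081]}
wrist {'vfov': 65.70646984690485, 'cx': 279.45297756098086, 'cy': 209.84365168858432, 'hand_eye': [[0.9999998364023871, 0.00014302784776967667, -0.0005538395379948671, -0.35968670749508824], [0.0005710550359620688, -0.3055458387343734, 0.9521771969167581, -142.34258011365102], [-3.3035510990402855e-05, -0.9521773574156985, -0.30554587042457615, 78.74993419455559], [0.0, 0.0, 0.0, 1.0]]}
```

View pics/side0.png

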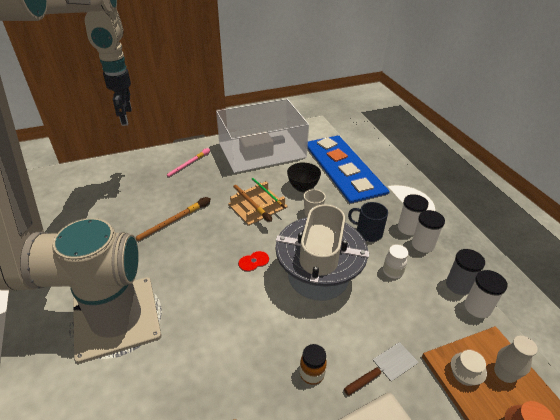

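View pics/top0.png

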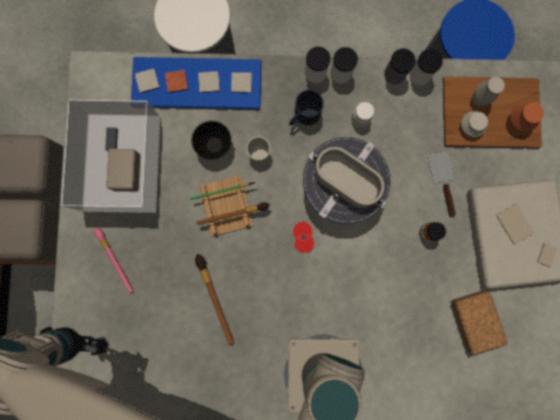

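View pics/wrist0.png

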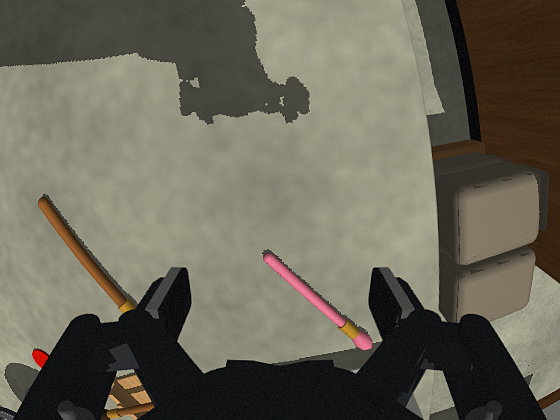

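```bash
cat > h.py <<'E'
import numpy as np, cv2
from workcell import bot
from scipy.spatial.transform import Rotation as Ro
def cam(c):
    f=c["pixels"].shape[0]/2/np.tan(np.radians(c["vfov"])/2)
    return f,c["cx"],c["cy"],np.array(c["R"]),np.array(c["t"])
def proj(c,X):
    f,cx,cy,R,t=cam(c); p=R@np.asarray(X,float)+t
    return np.array([cx+f*p[0]/p[2],cy+f*p[1]/p[2]])
def ray(c,u,v):
    f,cx,cy,R,t=cam(c); d=R.T@np.array([(u-cx)/f,(v-cy)/f,1.]); return -R.T@t,d
def onz(c,u,v,z):
    o,d=ray(c,u,v); return o+d*(z-o[2])/d[2]
def tri(c1,p1,c2,p2):
    o1,d1=ray(c1,*p1);o2,d2=ray(c2,*p2)
    s=np.linalg.lstsq(np.c_[d1,-d2],o2-o1,rcond=None)[0]
    a=o1+d1*s[0];b=o2+d2*s[1]; return (a+b)/2,np.linalg.norm(a-b)
def crop(c,x0,y0,x1,y1,name,k=4):
    cv2.imwrite(name,cv2.resize(c["pixels"][y0:y1,x0:x1],None,fx=k,fy=k,interpolation=cv2.INTER_CUBIC))
E
python3 - <<'E'
from h import *
c=bot.capture("top"); np.save("top0.npy",c,allow_pickle=True)
crop(c,180,120,300,240,"pics/t_rack.png",5); crop(c,290,120,410,240,"pics/t_wheel.png",5)
c=bot.capture("side");np.save("side0.npy",c,allow_pickle=True)
crop(c,220,160,320,230,"pics/s_rack.png",7); crop(c,265,190,385,300,"pics/s_wheel.png",5)
E
```

```text
(no output)
```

View pics/t_rack.png

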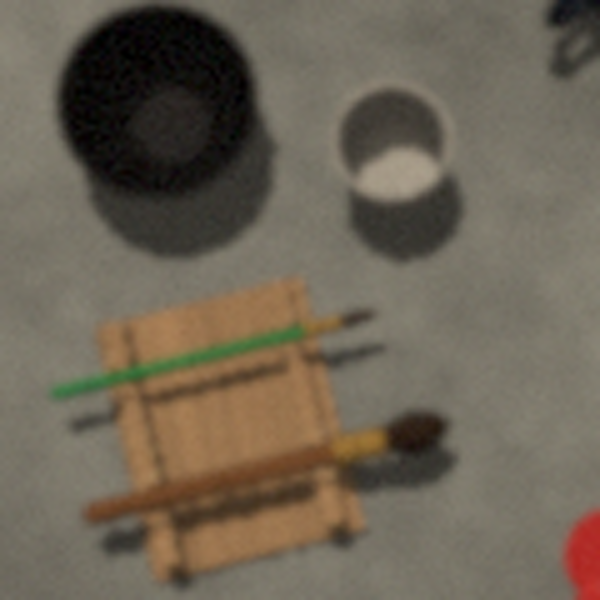

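View pics/t_wheel.png

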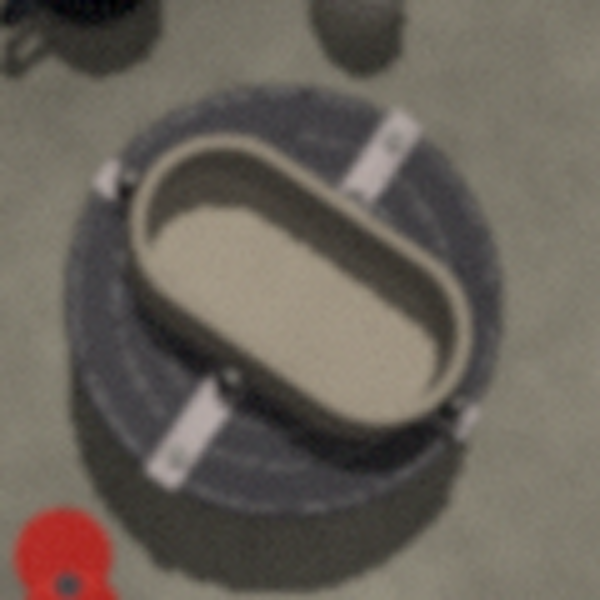

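View pics/s_rack.png

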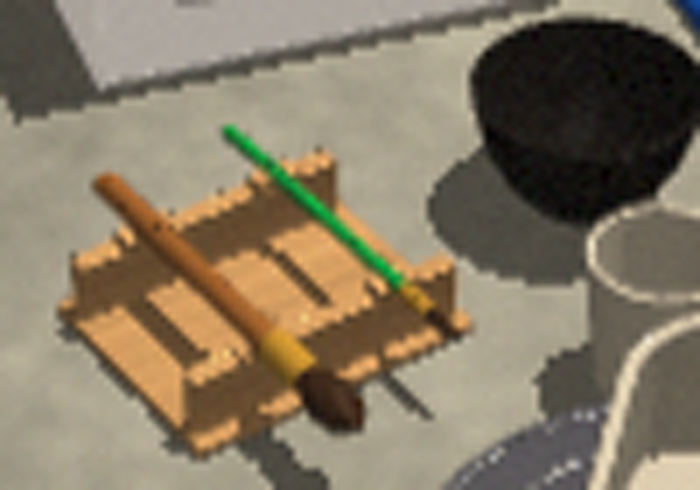

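View pics/s_wheel.png

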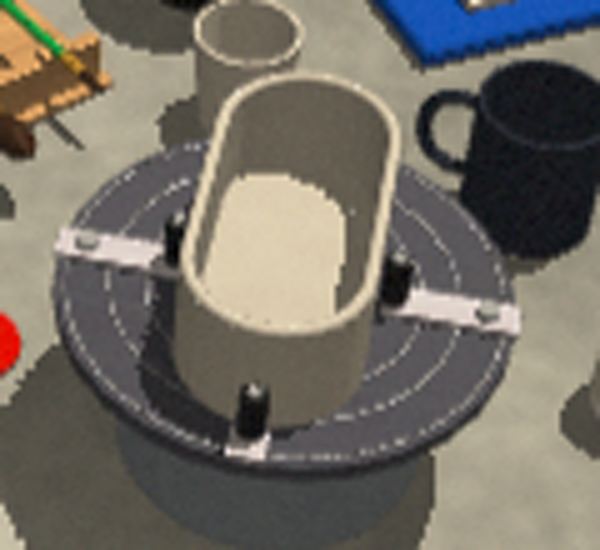

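The mop brush in the rack is at about (197,223)–(269,205) in the top view, with the dish and wheel centred near (347,180). The pink and the large brown brushes lie elsewhere on the table. Next I'll measure these.

Run:
```python
from h import *
T=np.load("top0.npy",allow_pickle=True).item();S=np.load("side0.npy",allow_pickle=True).item()
# brush
for pt,ps in [((197,222.6),(233.9,185.7)),((269.2,205.2),(271.5,220)),((246.5,210.5),(259,208.5))]:
    print("tri",*tri(T,pt,S,ps), "z47",onz(T,*pt,47))
def pl(mask,z):
    cs,_=cv2.findContours(mask,cv2.RETR_EXTERNAL,cv2.CHAIN_APPROX_NONE)
    k=max(cs,key=cv2.contourArea)[:,0].astype(float); return k,np.array([onz(T,u,v,z)[:2] for u,v in k])
hsv=cv2.cvtColor(T["pixels"],cv2.COLOR_BGR2HSV)
def show(n,m): cv2.imwrite(n,cv2.resize(np.vstack([m[120:240,290:410]]),None,fx=5,fy=5))
roi=np.zeros(hsv.shape[:2],np.uint8); roi[130:225,300:400]=255
b=T["pixels"].astype(int)
print(b[180,347],b[147:150,335],b[160,400],b[190,310],b[204,352], b[200,318:330])
warm=((b[...,2]-b[...,0])>18).astype(np.uint8)*255&roi
dark=((b[...,2]-b[...,0])<3).astype(np.uint8)*255&roi
show("pics/m1.png",np.hstack([warm[:, :],dark])[:, :] if 0 else warm); show("pics/m2.png",dark)
```

```text
tri [435.64760124 376.51423797  45.22153894] 4.786356863711974 z47 [437.86428528 375.73316455  47.        ]
tri [493.40327814 165.54627399  48.85906651] 2.4881419958660382 z47 [492.39655333 165.900373    47.        ]
tri [475.73939783 232.16544468  47.29770363] 0.20158811973245097 z47 [475.67033192 232.20932992  47.        ]
[132 150 160] [[109 120 128]
 [110 124 134]
 [ 90 103 111]] [103 115 121] [68 65 69] [41 46 51] [[ 70  66  68]
 [ 75  76  78]
 [ 78  76  79]
 [ 78  76  79]
 [ 77  72  76]
 [ 71  68  69]
 [ 70  69  71]
 [ 69  66  67]
 [ 82  78  82]
 [100 101 106]
 [134 134 143]
 [153 153 163]]
```

View pics/m1.png

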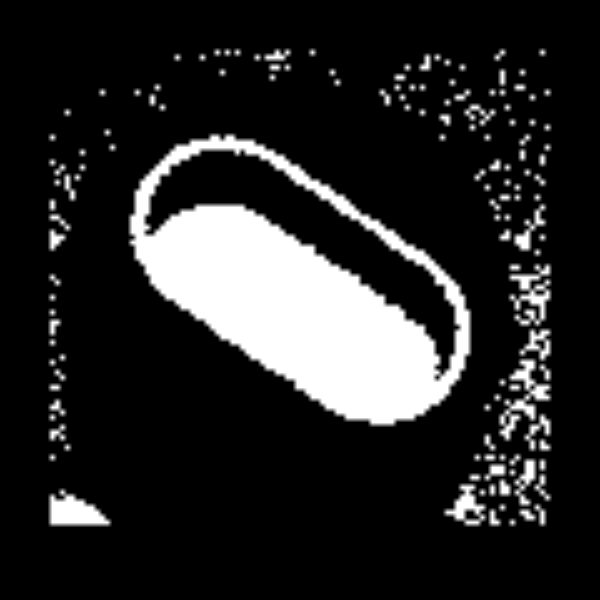

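View pics/m2.png

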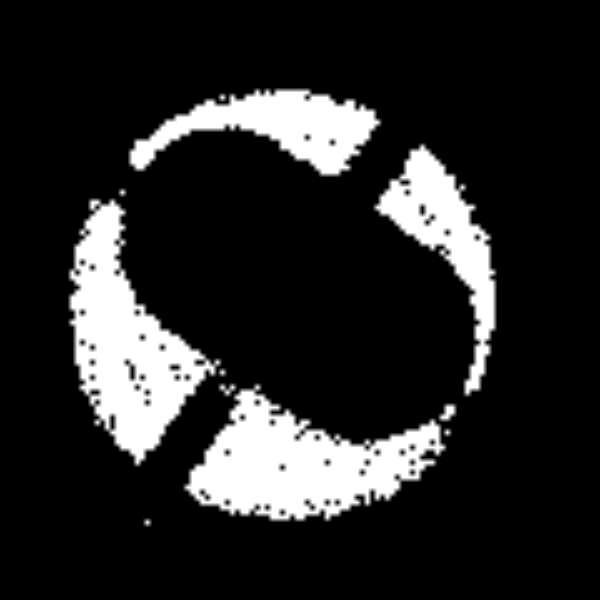

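```bash
cat >> h.py <<'E'
def dishpose(T,roi=(130,225,300,400),z=190):
    b=T["pixels"].astype(int); m=np.zeros(b.shape[:2],np.uint8)
    y0,y1,x0,x1=roi; m[y0:y1,x0:x1]=255
    m&=((b[...,2]-b[...,0])>18).astype(np.uint8)*255
    cs,_=cv2.findContours(m,cv2.RETR_EXTERNAL,cv2.CHAIN_APPROX_NONE)
    best=max(cs,key=cv2.contourArea)[:,0].astype(float)
    P=np.array([onz(T,u,v,z)[:2] for u,v in best]).astype(np.float32)
    return cv2.minAreaRect(P),P
def dang(r):
    b=cv2.boxPoints(r); e1=b[1]-b[0]; e2=b[2]-b[1]
    e=e1 if np.linalg.norm(e1)>np.linalg.norm(e2) else e2
    return np.degrees(np.arctan2(e[1],e[0]))%180
E
python3 - <<'E'
from h import *
T=np.load("top0.npy",allow_pickle=True).item()
r,P=dishpose(T); print("dish",r,dang(r))
b=T["pixels"].astype(int)
m=np.zeros(b.shape[:2],np.uint8); m[130:225,300:400]=255
m&=((b[...,2]-b[...,0])<3).astype(np.uint8)*255
pts=np.argwhere(m)[:,::-1].astype(float); h=cv2.convexHull(pts.astype(np.float32))[:,0]
H=np.array([onz(T,u,v,120)[:2] for u,v in h])
A=np.c_[2*H,np.ones(len(H))]; s=np.linalg.lstsq(A,(H**2).sum(1),rcond=None)[0]
print("disc",s[:2],np.sqrt(s[2]+s[0]**2+s[1]**2))
# bystanders approx
hsv=cv2.cvtColor(T["pixels"],cv2.COLOR_BGR2HSV)
for n,u,v,z in [("bowl",212,139,70),("cup",259,148,75),("mug",310,105,95),("jar2",365,112,85),("jar1",434,231,85),("rib",304,237,6),("knife",445,185,6),("bigbrush tip",201,262,15),("bigbr tail",231,343,15),("liner tip",255,184,47),("liner tail",191,199,47)]:
    print(n,onz(T,u,v,z)[:2].round())
s=bot.state();print(s["ee_pos"],Ro.from_quat(np.roll(s["eef_rot"],-1)).as_matrix().round(3))
E
```

```text
dish ((560.9035034179688, -51.090721130371094), (198.11573791503906, 100.03748321533203), 56.609352111816406) 56.60934
disc [556.66484446 -49.36198385] 122.98653208955494
bowl [683. 337.]
cup [657. 198.]
mug [783.  51.]
jar2 [ 769. -112.]
jar1 [ 421. -309.]
rib [402.  60.]
knife [ 568. -370.]
bigbrush tip [324. 365.]
bigbr tail [ 91. 270.]
liner tip [555. 209.]
liner tail [507. 396.]
[141.04214808 608.48399627 230.75424345] [[ 0.226 -0.    -0.974]
 [ 0.974 -0.001  0.226]
 [-0.001 -1.     0.   ]]
```

Measured so far:
- **Brush:** its grip point is about (459, 292.5, 47), along direction (0.26, -0.966).
- **Wheel axis:** about (559, -50), with the dish at 56.6°.

I'll take the brush first, then push an end post with its ferrule.

>>> jog_arm(
  claw=[-0.2,-0.2,-0.2,-0.2,-0.2,-0.2,-0.2,-0.2,-0.2],
  delta_pos=[
    [3.5,-3.5,0],
    [3.5,-3.5,0],
    [3.5,-3.5,0],
    [3.5,-3.5,0],
    [3.5,-3.5,-0.5],
    [3.5,-3.5,-0.5],
    [3.5,-3.5,-0.5],
    [3.5,-3.5,-1],
    [3.5,-3.5,-1],
  ],
  rotation=[
    [0,0,-0.12],
    [0,0,-0.12],
    [0,0,-0.12],
    [0,0,-0.12],
    [0,0,-0.12],
    [0,0,-0.12],
    [0,0,-0.12],
    [0,0,-0.12],
    [0,0,-0.12],
  ],
  grip_force=60,
)

```text
time: 1.38
ee_pos: [462.8, 286.2, 195.5]
eef_rot: [0.703, -0.702, -0.084, 0.081]
ft_force: [0.8, 0.5, -0.3]
gripper_width: 51.5
```

```bash
cat >> h.py <<'E'
def st():
    s=bot.state(); M=Ro.from_quat(np.roll(s["eef_rot"],-1)).as_matrix()
    print("t",round(s["time"],3),"p",s["ee_pos"].round(1),"w",round(s["gripper_width"],1),"F",s["ft_force"].round(2),"yaw",np.degrees(np.arctan2(M[1,0],M[0,0])).round(2),"down",M[:,1].round(3))
    return s,M
E
python3 - <<'E'
from h import *
s,M=st(); T0=np.array([459,292.5,0])-s["ee_pos"]; print(T0)
E
```

```text
t 1.375 p [462.8 286.2 195.5] w 51.5 F [ 0.84  0.53 -0.29] yaw 13.45 down [ 0.004  0.002 -1.   ]
[  -3.80394061    6.25089609 -195.51691489]
```

>>> jog_arm(
  claw=[-0.2,-0.2,-0.2,-0.2],
  delta_pos=[
    [-0.4,0.6,-3],
    [0,0,-4],
    [0,0,-3],
    [0,0,0],
  ],
  rotation=[
    [0,0,0.027],
    [0,0,0],
    [0,0,0],
    [0,0,0],
  ],
)

```text
time: 1.88
ee_pos: [462.1, 288.6, 93.0]
eef_rot: [0.702, -0.701, -0.092, 0.087]
ft_force: [-0.4, -0.9, 0.2]
gripper_width: 51.3
```

Run:
```python
from h import *
s,M=st()
c=bot.capture("wrist"); cv2.imwrite("pics/w1.png",c["pixels"])
T=bot.capture("top"); crop(T,180,120,300,240,"pics/t1.png",5)
S=bot.capture("side"); crop(S,220,100,320,230,"pics/s1.png",5)
```

```text
t 1.875 p [462.1 288.6  93. ] w 51.3 F [-0.4  -0.92  0.15] yaw 14.52 down [ 0.006  0.002 -1.   ]
```

View pics/w1.png

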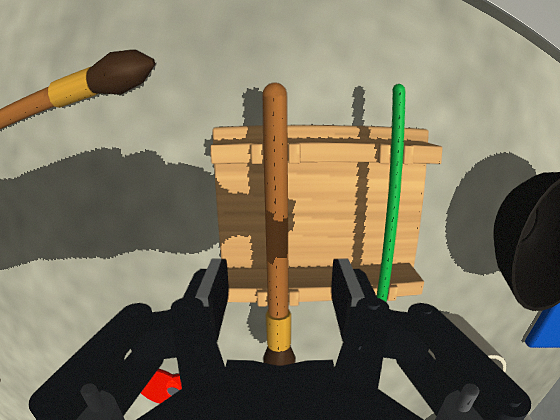

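View pics/t1.png

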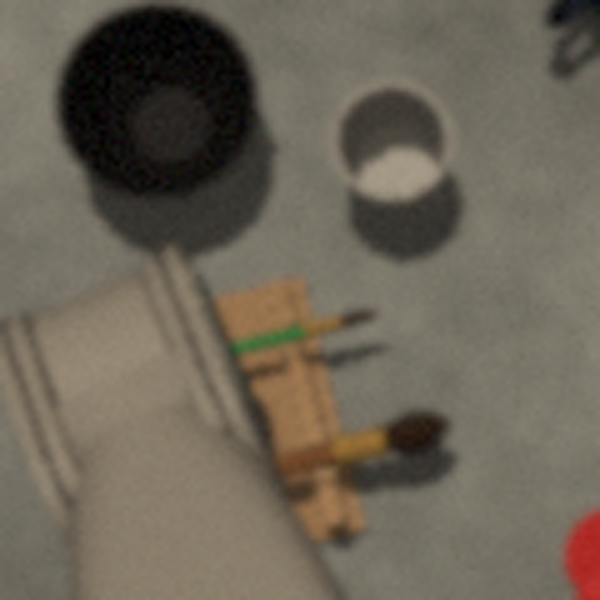

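View pics/s1.png

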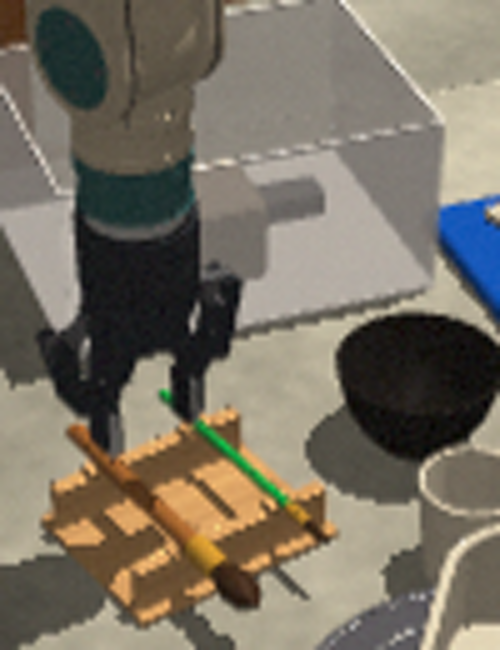

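The brush is centred between the fingers in the wrist view (column 276 against 279). I'll go down and grip it.

>>> jog_arm(
  claw=[-0.2,-0.2,-0.2,1,1,1,1,1],
  delta_pos=[
    [-0.3,0.4,-2.5],
    [0,0,-2.5],
    [0,0,-1.2],
    [0,0,0],
    [0,0,0],
    [0,0,0],
    [0,0,0],
    [0,0,0],
  ],
  rotation=[
    [0,0,0.01],
    [0,0,0],
    [0,0,0],
    [0,0,0],
    [0,0,0],
    [0,0,0],
    [0,0,0],
    [0,0,0],
  ],
  grip_force=80,
)

```text
time: 3.02
ee_pos: [460.6, 296.3, 43.4]
eef_rot: [0.704, -0.698, -0.098, 0.089]
ft_force: [-1.7, -0.6, 0.2]
gripper_width: 10.6
```

Run:
```python
from h import *
s,M=st()
```

```text
t 3.025 p [460.6 296.3  43.4] w 10.6 F [-1.71 -0.6   0.21] yaw 15.25 down [ 0.011  0.009 -1.   ]
```

The arm stopped short and gripped too high (TCP at 43 mm). I'll reopen, go lower and regrip.

>>> jog_arm(
  claw=[-0.2,-0.2,-0.2,-0.2],
  delta_pos=[
    [0,0,0],
    [-0.1,-0.3,0],
    [0,0,-0.8],
    [0,0,-0.6],
  ],
  rotation=[
    [0,0,0],
    [0.008,-0.01,0],
    [0,0,0],
    [0,0,0],
  ],
  grip_force=80,
)

```text
time: 3.52
ee_pos: [462.8, 294.1, 30.4]
eef_rot: [0.707, -0.695, -0.104, 0.083]
ft_force: [0.1, -0.1, -0.2]
gripper_width: 51.0
```

Run:
```python
from h import *
s,M=st()
c=bot.capture("wrist"); cv2.imwrite("pics/w2.png",c["pixels"])
```

```text
t 3.525 p [462.8 294.1  30.4] w 51.0 F [ 0.08 -0.11 -0.23] yaw 15.22 down [ 0.028  0.02  -0.999]
```

View pics/w2.png

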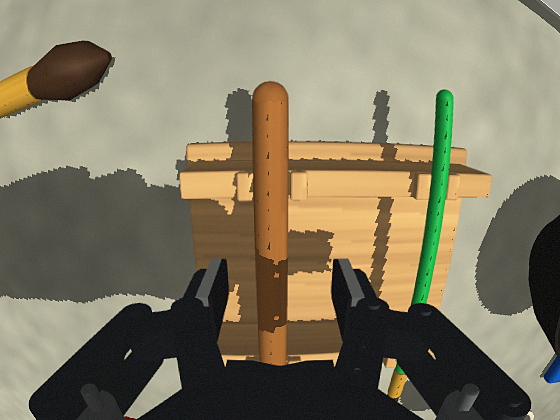

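>>> jog_arm(
  claw=[-0.2,-0.2,1,1,1,1,1],
  delta_pos=[
    [-0.3,-0.1,-0.2],
    [0,0,-0.1],
    [0,0,0],
    [0,0,0],
    [0,0,0],
    [0,0,0],
    [0,0,0],
  ],
  rotation=[
    [-0.02,0.028,0],
    [0,0,0],
    [0,0,0],
    [0,0,0],
    [0,0,0],
    [0,0,0],
    [0,0,0],
  ],
  grip_force=100,
)

```text
time: 4.45
ee_pos: [459.0, 292.9, 26.0]
eef_rot: [-0.7, 0.701, 0.092, -0.095]
ft_force: [0.2, -0.0, -0.4]
gripper_width: 11.2
```

Run:
```python
from h import *
s,M=st()
c=bot.capture("wrist"); cv2.imwrite("pics/w3.png",c["pixels"])
```

```text
t 4.45 p [459.  292.9  26. ] w 11.2 F [ 0.22 -0.02 -0.41] yaw 15.24 down [-0.004 -0.002 -1.   ]
```

View pics/w3.png

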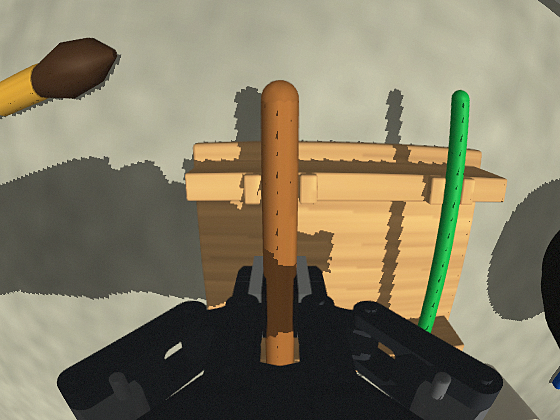

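Gripped at TCP height 26, so the brush centre sits about 21 mm above the TCP. I'll lift, then check the brush in the hand.

>>> jog_arm(
  claw=[1,1,1,1,1,1,1],
  delta_pos=[
    [0,0,1.5],
    [0,0,3],
    [0,0,4],
    [0,0,4],
    [0,0,4],
    [1.5,-0.5,2],
    [2,-1,0],
  ],
  rotation=[
    [0,0,0],
    [0,0,0],
    [0,0,0],
    [0,0,0],
    [0,0,0],
    [0,0,0],
    [0,0,0],
  ],
)

```text
time: 5.38
ee_pos: [492.7, 277.3, 222.7]
eef_rot: [-0.701, 0.701, 0.094, -0.095]
ft_force: [1.0, 0.4, -0.8]
gripper_width: 11.0
```

Run:
```python
from h import *
s,M=st()
T=bot.capture("top"); crop(T,180,100,410,260,"pics/t2.png",3)
S=bot.capture("side"); crop(S,200,90,400,300,"pics/s2.png",3)
np.save("t2.npy",T);np.save("s2.npy",S)
d=np.array([.26,-.966,0])
tip=s["ee_pos"]+[0,0,21]+130*d
print(tip,proj(T,tip),proj(S,tip))
r,P=dishpose(T); print(r,dang(r))
```

```text
t 5.375 p [492.7 277.3 222.7] w 11.0 F [ 1.03  0.43 -0.76] yaw 15.37 down [-0.001 -0.001 -1.   ]
[526.45361901 151.75812123 243.69613656] [273.36546693 183.63593512] [283.81575999 169.99976487]
((560.2059326171875, -51.47834777832031), (198.13357543945312, 100.77561950683594), 56.609336853027344) 56.60934
```

View pics/t2.png

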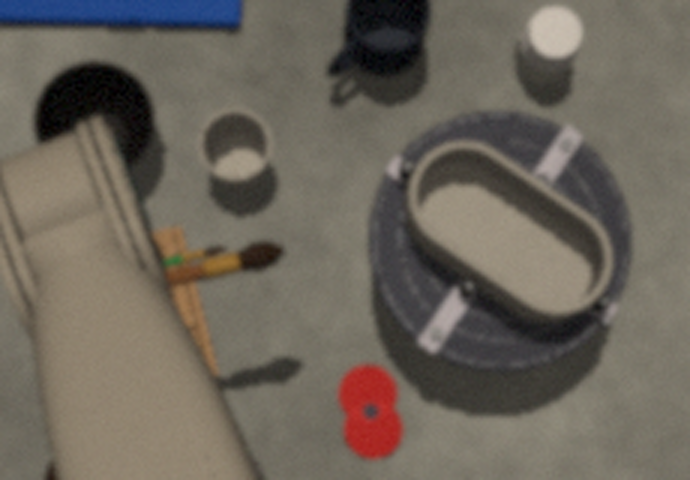

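View pics/s2.png

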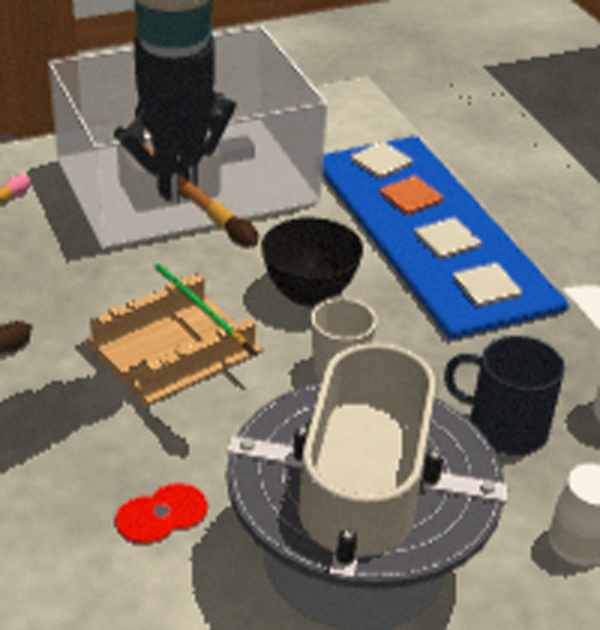

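Run:
```python
from h import *
T=np.load("t2.npy",allow_pickle=True).item();S=np.load("s2.npy",allow_pickle=True).item()
print(onz(T,315,156.5,155), onz(T,180+608/3,100+308/3,155), onz(T,180+467/3,100+288/3,155))
print("side long posts",onz(S,200+300/3,90+435/3,155),onz(S,200+433/3,90+460/3,155),"near post",onz(S,200+347/3,90+535/3,155))
C=np.array([559.5,-50.5]);
for a in (0,90,180,270):
    th=np.radians(56.6+a); r=[109,59][a//90%2]; X=np.r_[C+r*np.array([np.cos(th),np.sin(th)]),155]; print(a,X.round(1),proj(T,X).round(1),proj(S,X).round(1))
```

```text
[617.84852793  39.56115738 155.        ] [ 492.51103344 -147.02815228  155.        ] [508.7968529  -17.96450566 155.        ]
side long posts [506.83451905 -23.36447214 155.        ] [603.93564862 -91.26256605 155.        ] near post [ 497.99540175 -143.75576161  155.        ]
0 [619.5  40.5 155. ] [314.7 155.9] [327.8 210.6]
90 [510.2 -18.  155. ] [335.7 195.5] [300.4 233.4]
180 [ 499.5 -141.5  155. ] [380.6 200.1] [315.8 267.5]
270 [608.8 -83.  155. ] [359.2 160.5] [344.5 240.7]
```

The tip measures within 2 mm of its prediction, and post A is at (618.5, 40). I'll move to a spot on the far (+x) side of that post.

>>> jog_arm(
  claw=[1,1,1,1,1,1,1,1],
  delta_pos=[
    [3.8,-3.7,0],
    [3.8,-3.7,0],
    [3.8,-3.7,0],
    [3.8,-3.7,-1],
    [0,0,-3],
    [0,0,-3],
    [0,0,-2],
    [0,0,0],
  ],
  rotation=[
    [0,0,0],
    [0,0,0],
    [0,0,0],
    [0,0,0],
    [0,0,0],
    [0,0,0],
    [0,0,0],
    [0,0,0],
  ],
)

```text
time: 6.48
ee_pos: [640.6, 119.1, 112.5]
eef_rot: [0.701, -0.701, -0.082, 0.103]
ft_force: [0.1, 0.3, 0.3]
gripper_width: 11.2
```

Run:
```python
from h import *
s,M=st()
T=bot.capture("top"); crop(T,180,80,410,260,"pics/t3.png",3)
S=bot.capture("side"); crop(S,200,90,400,300,"pics/s3.png",3)
np.save("t3.npy",T);np.save("s3.npy",S)
```

```text
t 6.475 p [640.6 119.1 112.5] w 11.2 F [0.1  0.32 0.33] yaw 15.02 down [-0.03  -0.003 -1.   ]
```

View pics/t3.png

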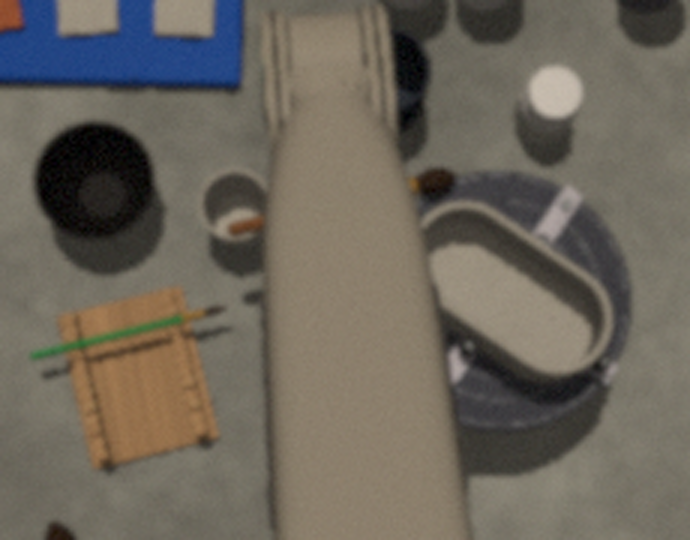

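View pics/s3.png

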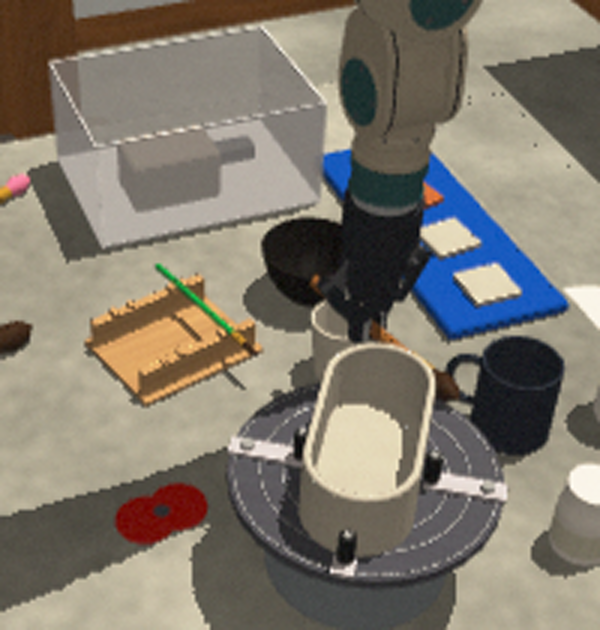

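>>> jog_arm(
  claw=[1,1,1,1,1],
  delta_pos=[
    [0,0.5,0.9],
    [-0.6,0.2,0],
    [-0.6,0,0],
    [-0.4,0,0],
    [0,0,0],
  ],
  rotation=[
    [0.003,-0.03,0],
    [0,0,0],
    [0,0,0],
    [0,0,0],
    [0,0,0],
  ],
)

```text
time: 7.2
ee_pos: [627.3, 127.8, 129.3]
eef_rot: [-0.701, 0.701, 0.098, -0.088]
ft_force: [0.6, 0.6, -0.5]
gripper_width: 11.4
```

Run:
```python
from h import *
s,M=st()
n=np.array([.966,.26]);d=np.array([.26,-.966]);v=s["ee_pos"][:2]-[618.5,40]; print("offset",n@v,"ax",-d@v)
T=bot.capture("top"); crop(T,250,100,400,220,"pics/t4.png",5)
S=bot.capture("side"); crop(S,270,160,400,290,"pics/s4.png",4.5)
```

```text
t 7.2 p [627.3 127.8 129.3] w 11.4 F [ 0.6   0.56 -0.49] yaw 15.1 down [ 0.014  0.001 -1.   ]
offset 31.329249979103945 ax 82.55585925796134
```

View pics/s4.png

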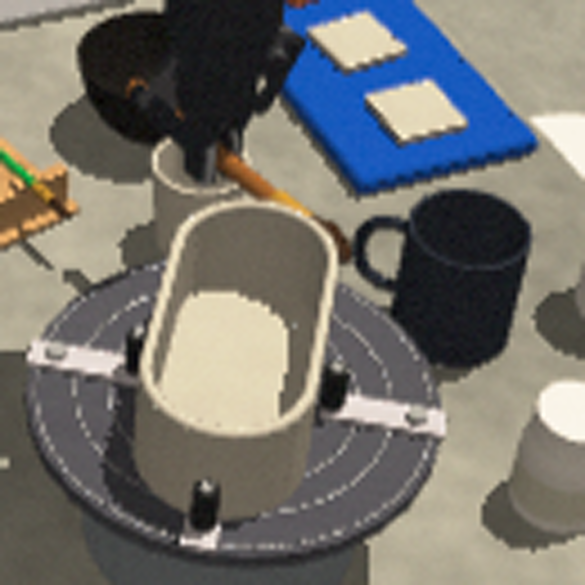

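>>> jog_arm(
  claw=[1,1,1],
  delta_pos=[
    [-0.4,-0.1,-0.7],
    [-0.2,0,0],
    [0,0,0],
  ],
  rotation=[
    [0,0.014,0],
    [0,0,0],
    [0,0,0],
  ],
)

```text
time: 7.68
ee_pos: [621.4, 126.4, 121.0]
eef_rot: [0.701, -0.701, -0.092, 0.093]
ft_force: [0.0, -0.1, -0.1]
gripper_width: 11.3
```

```bash
cat > chk.py <<'E'
from h import *
s,M=st()
n=np.array([.966,.26]);d=np.array([.26,-.966]);v=s["ee_pos"][:2]-[618.5,40]; print("offset",n@v,"ax",-d@v)
E
python3 chk.py
```

```text
t 7.675 p [621.4 126.4 121. ] w 11.3 F [ 0.   -0.12 -0.07] yaw 15.07 down [-0.002  0.001 -1.   ]
offset 25.271125300210095 ax 82.72341683778579
```

The gap to the post is about 9 mm. I'll push gently with a speed ramp (about 72 mm/s along the tangent), then back off and up.

>>> jog_arm(
  claw=[1,1,1,1,1,1,1,1,1,1,1,1],
  delta_pos=[
    [-0.3,-0.1,0],
    [-0.3,-0.1,0],
    [-0.25,0.15,0],
    [-0.45,0.25,0],
    [-0.6,0.35,0],
    [-0.8,0.45,0],
    [-0.8,0.45,0],
    [-0.3,0.3,0],
    [0.5,0.8,0.5],
    [0.8,1.5,2],
    [0,1,2.5],
    [0,0,1],
  ],
  rotation=[
    [0,0,0],
    [0,0,0],
    [0,0,0],
    [0,0,0],
    [0,0,0],
    [0,0,0],
    [0,0,0],
    [0,0,0],
    [0,0,0],
    [0,0,0],
    [0,0,0],
    [0,0,0],
  ],
)

```text
time: 9.18
ee_pos: [594.2, 180.6, 182.6]
eef_rot: [0.702, -0.7, -0.092, 0.094]
ft_force: [-0.1, -0.2, -0.8]
gripper_width: 11.4
```

Run:
```python
from h import *
s,M=st()
T=bot.capture("top"); np.save("t5.npy",T); S=bot.capture("side"); np.save("s5.npy",S)
crop(T,180,80,410,260,"pics/t5.png",3);crop(S,200,90,400,300,"pics/s5.png",3)
```

```text
t 9.175 p [594.2 180.6 182.6] w 11.4 F [-0.12 -0.17 -0.8 ] yaw 15.09 down [-0.002  0.002 -1.   ]
```

View pics/t5.png

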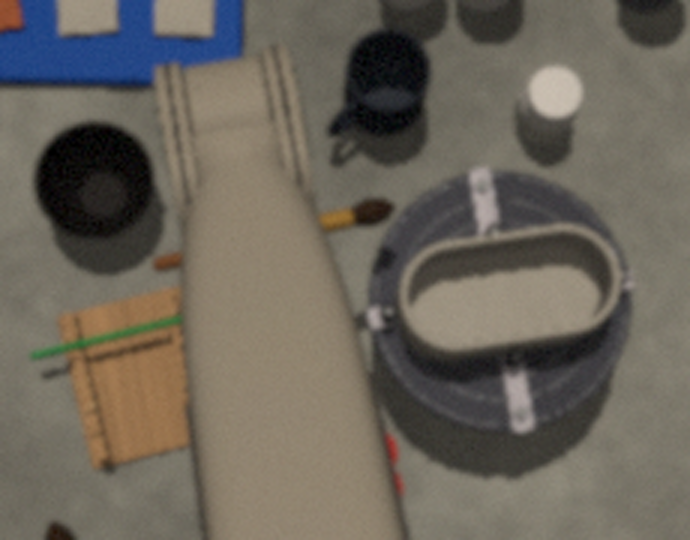

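View pics/s5.png

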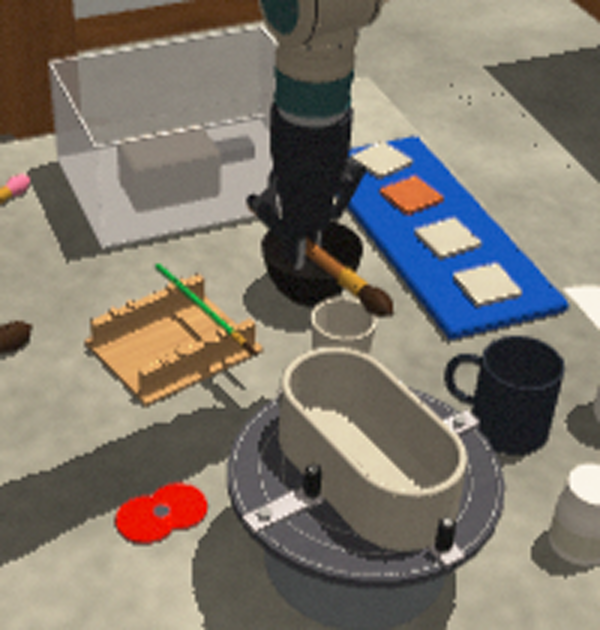

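The wheel is turning anticlockwise, with the dish end now near 100°. I'll move to the tracking station and measure the rate.

>>> jog_arm(
  claw=[1,1,1,1,1,1,1],
  delta_pos=[
    [-1.5,0.2,0],
    [-2.5,0.3,-0.4],
    [-2.5,0.3,-0.6],
    [-2,0.3,-0.6],
    [-1.2,0.2,-0.4],
    [-0.4,0,-0.2],
    [0,0,0],
  ],
  rotation=[
    [0,0,0],
    [0,0,0],
    [0,0,0],
    [0,0,0],
    [0,0,0],
    [0,0,0],
    [0,0,0],
  ],
)

```text
time: 10.15
ee_pos: [481.5, 190.2, 153.1]
eef_rot: [0.701, -0.701, -0.086, 0.097]
ft_force: [-0.2, -0.8, -0.4]
gripper_width: 11.1
```

```bash
cat > ang.py <<'E'
from h import *
import sys
s,M=st()
T=bot.capture("top"); np.save("tcur.npy",T)
r,P=dishpose(T); a=dang(r); print("t",s["time"],"dish",np.round(r[0],1),np.round(r[1],1),"ang",a)
open("log.txt","a").write(f"{s['time']} {a}\n")
E
python3 - <<'E'
from h import *
T=np.load("t5.npy",allow_pickle=True).item(); r,P=dishpose(T); print(r,dang(r)); open("log.txt","w").write(f"9.175 {dang(r)}\n")
E
python3 ang.py
python3 - <<'E'
from h import *
T=np.load("tcur.npy",allow_pickle=True).item(); crop(T,180,80,410,260,"pics/t6.png",3)
E
```

```text
((560.7277221679688, -51.27345275878906), (99.9138412475586, 199.090087890625), 9.724296569824219) 99.724304
t 10.15 p [481.5 190.2 153.1] w 11.1 F [-0.23 -0.79 -0.44] yaw 14.89 down [-0.015 -0.002 -1.   ]
t 10.15 dish [560.9 -51.3] [ 99.8 198.3] ang 139.88527
```

View pics/t6.png

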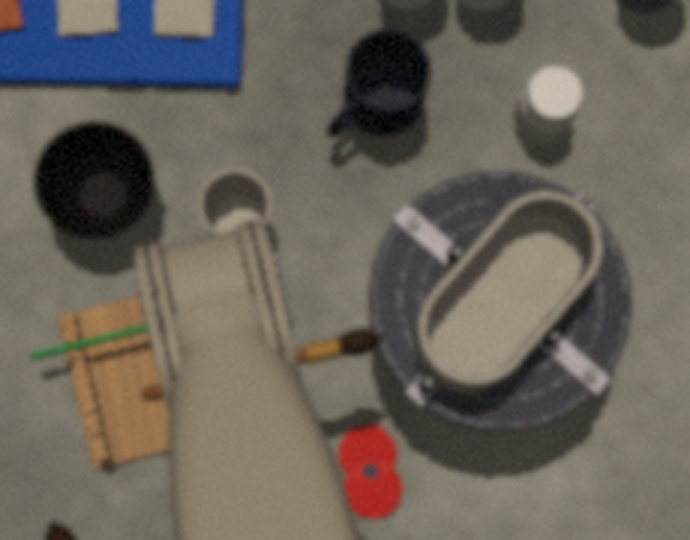

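The rate is 0.72 rad/s over 0.975 s, anticlockwise, which is on target. I'll write a planner that predicts the wall and gives the row increments.

```bash
cat > plan.py <<'E'
from h import *
import sys
from scipy.optimize import least_squares, brentq
C=np.array([560.,-51.]); OFF=3.; ZT=159.; L=130.
def model(t,t0,th,w):
    k=.0174;c=.0087/k; dt=t-t0
    return th+np.degrees((w+c)*(1-np.exp(-k*dt))/k-c*dt)
def fit():
    D=np.loadtxt("log.txt").reshape(-1,2); t=D[:,0];a=D[:,1].copy(); w=.71
    for i in range(1,len(a)):
        pred=a[i-1]+np.degrees(w)*(t[i]-t[i-1]); a[i]+=180*round((pred-a[i])/180)
    r=least_squares(lambda p:model(t,t[0],p[0],p[1])-a,[a[0],w],loss='soft_l1')
    print("fit w0",r.x[1],"res deg",(model(t,t[0],*r.x)-a).round(1)[-6:])
    wn=(r.x[1]+.5)*np.exp(-.0174*(t[-1]-t[0]))-.5; print("w now",round(wn,3))
    return lambda tt:model(tt,t[0],*r.x)
def sd(p,th):  # signed dist of world xy p to outline
    a=np.radians(th);q=p-C;x=np.cos(a)*q[0]+np.sin(a)*q[1];y=-np.sin(a)*q[0]+np.cos(a)*q[1]
    return np.hypot(max(abs(x)-50,0),y)-50
def main(N,lead=0.0):
    s,M=st(); f=fit(); yaw=np.arctan2(M[1,0],M[0,0]); d=np.array([np.sin(yaw),-np.cos(yaw)]); p=s["ee_pos"]
    tip=p[:2]+L*d; t=s["time"]; print("now: sd",round(sd(tip,f(t)),1),"tip z above dish",round(p[2]+21-120,1),"lat",round(np.array([-d[1],d[0]])@(tip-C),1),"rho",round(-d@(tip-C),1),"theta",round(f(t),1))
    prev=p.copy()
    for k in range(1,N+1):
        th=f(t+k/8+lead); rho=brentq(lambda r:sd(C-d*r,th)-OFF,20,130)
        g=np.r_[C-d*rho-L*d,ZT]; print(k,round(rho,1),"inc cm",((g-prev)/10).round(2)); prev=g
if __name__=="__main__": main(int(sys.argv[1]),float(sys.argv[2]) if len(sys.argv)>2 else 0)
E
python3 plan.py 10
```

```text
t 10.2 p [481.8 190.3 153.2] w 11.2 F [ 0.36 -0.43 -1.74] yaw 14.88 down [-0.014 -0.002 -1.   ]
fit w0 0.7292825893985879 res deg [0. 0.]
w now 0.709
now: sd 35.0 tip z above dish 54.2 lat -13.6 rho 123.2 theta 141.9
1 78.2 inc cm [ 2.47 -4.01  0.58]
2 72.3 inc cm [ 0.15 -0.57  0.  ]
3 67.1 inc cm [ 0.13 -0.5   0.  ]
4 63.1 inc cm [ 0.1  -0.39  0.  ]
5 59.9 inc cm [ 0.08 -0.3   0.  ]
6 57.5 inc cm [ 0.06 -0.23  0.  ]
7 55.7 inc cm [ 0.05 -0.18  0.  ]
8 54.4 inc cm [ 0.03 -0.13  0.  ]
9 53.5 inc cm [ 0.02 -0.08  0.  ]
10 53.1 inc cm [ 0.01 -0.04  0.  ]
```

>>> jog_arm(
  claw=[1,1,1,1,1,1],
  delta_pos=[
    [0.5,-0.9,0.3],
    [0.6,-1.2,0.2],
    [0.6,-1.3,0],
    [0.6,-1.2,0],
    [0.4,-0.7,0],
    [0.2,-0.3,0],
  ],
  rotation=[
    [0,-0.014,0],
    [0,0,0],
    [0,0,0],
    [0,0,0],
    [0,0,0],
    [0,0,0],
  ],
)

```text
time: 10.95
ee_pos: [516.1, 129.3, 159.7]
eef_rot: [-0.7, 0.702, 0.092, -0.089]
ft_force: [-0.1, -0.0, -0.2]
gripper_width: 10.9
```

```bash
python3 ang.py; python3 plan.py 10;python3 - <<'E'
from h import *
T=np.load("tcur.npy",allow_pickle=True).item(); crop(T,250,100,410,240,"pics/t7.png",4)
E
```

```text
t 10.95 p [516.1 129.3 159.7] w 10.9 F [-0.12 -0.01 -0.24] yaw 14.74 down [ 0.004 -0.002 -1.   ]
t 10.95 dish [561.2 -50.9] [100.7 197.4] ang 171.98763
t 11.0 p [516.3 129.2 159.7] w 11.5 F [ 1.01 -0.15  0.12] yaw 14.74 down [ 0.005 -0.002 -1.   ]
fit w0 0.7293415419981352 res deg [-0.  0. -0.]
w now 0.692
now: sd 3.0 tip z above dish 60.7 lat 3.6 rho 55.3 theta 174.0
1 55.1 inc cm [-0.34 -0.12 -0.07]
2 54.0 inc cm [ 0.03 -0.11  0.  ]
3 53.3 inc cm [ 0.02 -0.07  0.  ]
4 53.0 inc cm [ 0.01 -0.03  0.  ]
5 53.1 inc cm [-0.    0.01  0.  ]
6 53.6 inc cm [-0.01  0.05  0.  ]
7 54.5 inc cm [-0.02  0.09  0.  ]
8 55.8 inc cm [-0.03  0.13  0.  ]
9 57.6 inc cm [-0.05  0.17  0.  ]
10 59.9 inc cm [-0.06  0.22  0.  ]
```

View pics/t7.png

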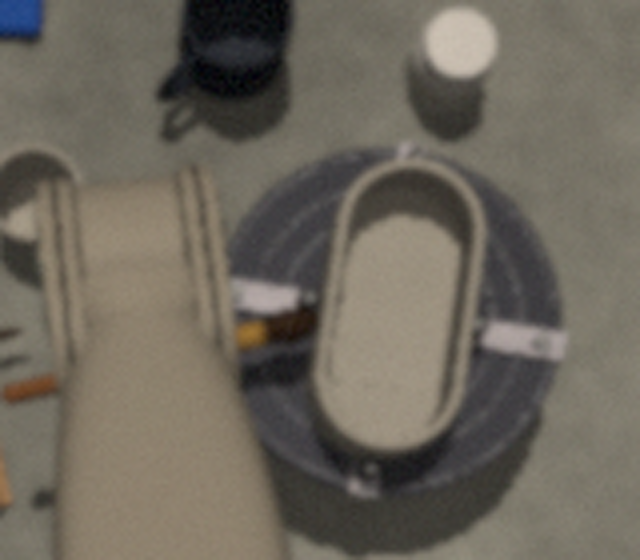

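The tip is at the wall (signed distance about 3 mm, 61 mm up). Now I follow it.

>>> jog_arm(
  claw=[1,1,1,1,1,1,1,1],
  delta_pos=[
    [-0.15,-0.1,0],
    [-0.1,-0.1,0],
    [0,-0.05,0],
    [0,-0.05,0],
    [0,0,0],
    [0,0.05,0],
    [0,0.1,0],
    [0,0.15,0],
  ],
  rotation=[
    [0,0,0],
    [0,0,0],
    [0,0,0],
    [0,0,0],
    [0,0,0],
    [0,0,0],
    [0,0,0],
    [0,0,0],
  ],
)

```text
time: 12.0
ee_pos: [512.8, 130.1, 159.5]
eef_rot: [-0.7, 0.702, 0.093, -0.09]
ft_force: [0.1, 0.7, -1.4]
gripper_width: 11.5
```

```bash
python3 ang.py; python3 plan.py 10
```

```text
t 12.0 p [512.8 130.1 159.5] w 11.5 F [ 0.11  0.71 -1.38] yaw 14.83 down [ 0.004 -0.002 -1.   ]
t 12.0 dish [560.6 -51.3] [198.3 100.3] ang 32.53671
t 12.05 p [512.8 130.3 159.5] w 11.2 F [ 0.69  0.23 -0.65] yaw 14.84 down [ 0.004 -0.001 -1.   ]
fit w0 0.7268202813465654 res deg [ 0.1 -0.  -0.2  0.1]
w now 0.668
now: sd 3.7 tip z above dish 60.5 lat 0.8 rho 57.3 theta 214.6
1 58.2 inc cm [-0.1   0.07 -0.05]
2 60.7 inc cm [-0.06  0.24  0.  ]
3 63.9 inc cm [-0.08  0.31  0.  ]
4 67.9 inc cm [-0.1   0.39  0.  ]
5 72.9 inc cm [-0.13  0.49  0.  ]
6 78.3 inc cm [-0.14  0.52  0.  ]
7 83.3 inc cm [-0.13  0.48  0.  ]
8 87.7 inc cm [-0.11  0.43  0.  ]
9 91.7 inc cm [-0.1   0.38  0.  ]
10 95.0 inc cm [-0.09  0.33  0.  ]
```

>>> jog_arm(
  claw=[1,1,1,1,1,1,1,1],
  delta_pos=[
    [-0.1,0.1,0],
    [-0.05,0.25,0],
    [-0.1,0.3,0],
    [-0.1,0.4,0],
    [-0.1,0.5,0],
    [-0.15,0.5,0],
    [-0.1,0.45,0],
    [-0.1,0.4,0],
  ],
  rotation=[
    [0,0,0],
    [0,0,0],
    [0,0,0],
    [0,0,0],
    [0,0,0],
    [0,0,0],
    [0,0,0],
    [0,0,0],
  ],
)

```text
time: 13.05
ee_pos: [504.2, 161.5, 159.5]
eef_rot: [-0.701, 0.702, 0.093, -0.09]
ft_force: [1.0, 0.2, -0.3]
gripper_width: 11.5
```

```bash
python3 ang.py; python3 plan.py 10
```

```text
t 13.05 p [504.2 161.5 159.5] w 11.5 F [ 0.98  0.2  -0.33] yaw 14.86 down [ 0.004 -0.001 -1.   ]
t 13.05 dish [560.4 -51.8] [198.2 100.1] ang 73.172195
t 13.1 p [504.  161.9 159.5] w 11.4 F [-0.13  0.45 -1.01] yaw 14.88 down [ 0.004 -0.001 -1.   ]
fit w0 0.7305740567801374 res deg [-0.1 -0.   0.   0.5 -0.4]
w now 0.65
now: sd 2.9 tip z above dish 60.5 lat 0.6 rho 90.1 theta 254.7
1 93.5 inc cm [-0.14  0.32 -0.05]
2 96.6 inc cm [-0.08  0.3   0.  ]
3 99.1 inc cm [-0.06  0.24  0.  ]
4 101.0 inc cm [-0.05  0.18  0.  ]
5 102.2 inc cm [-0.03  0.12  0.  ]
6 102.9 inc cm [-0.02  0.06  0.  ]
7 102.9 inc cm [-0.  0.  0.]
8 102.4 inc cm [ 0.01 -0.05  0.  ]
9 101.2 inc cm [ 0.03 -0.11  0.  ]
10 99.5 inc cm [ 0.04 -0.17  0.  ]
```

>>> jog_arm(
  claw=[1,1,1,1,1,1,1,1,1,1],
  delta_pos=[
    [-0.1,0.3,0],
    [-0.1,0.3,0],
    [-0.05,0.25,0],
    [-0.05,0.2,0],
    [-0.05,0.1,0],
    [0,0.05,0],
    [0,0,0],
    [0,-0.05,0],
    [0.05,-0.1,0],
    [0.05,-0.15,0],
  ],
  rotation=[
    [0,0,0],
    [0,0,0],
    [0,0,0],
    [0,0,0],
    [0,0,0],
    [0,0,0],
    [0,0,0],
    [0,0,0],
    [0,0,0],
    [0,0,0],
  ],
)

```text
time: 14.35
ee_pos: [501.4, 171.4, 159.5]
eef_rot: [-0.701, 0.702, 0.093, -0.09]
ft_force: [-0.1, 0.5, -0.9]
gripper_width: 11.2
```

```bash
python3 ang.py; python3 plan.py 10;python3 - <<'E'
from h import *
T=np.load("tcur.npy",allow_pickle=True).item(); crop(T,250,100,410,240,"pics/t8.png",4)
E
```

```text
t 14.35 p [501.4 171.4 159.5] w 11.2 F [-0.06  0.54 -0.86] yaw 14.87 down [ 0.004 -0.001 -1.   ]
t 14.35 dish [560.4 -51.1] [ 99.7 199.5] ang 121.231186
t 14.4 p [501.5 171.2 159.5] w 11.4 F [-0.82 -0.18  0.07] yaw 14.85 down [ 0.004 -0.001 -1.   ]
fit w0 0.7331374473476332 res deg [-0.3 -0.1  0.1  0.7  0.  -0.4]
w now 0.627
now: sd 4.4 tip z above dish 60.5 lat 0.4 rho 99.8 theta 302.6
1 95.8 inc cm [ 0.07 -0.39 -0.05]
2 92.7 inc cm [ 0.08 -0.3   0.  ]
3 89.0 inc cm [ 0.09 -0.35  0.  ]
4 85.0 inc cm [ 0.1  -0.39  0.  ]
5 80.5 inc cm [ 0.12 -0.44  0.  ]
6 75.6 inc cm [ 0.13 -0.47  0.  ]
7 70.5 inc cm [ 0.13 -0.49  0.  ]
8 66.3 inc cm [ 0.11 -0.41  0.  ]
9 62.9 inc cm [ 0.09 -0.33  0.  ]
10 60.2 inc cm [ 0.07 -0.26  0.  ]
```

View pics/t8.png

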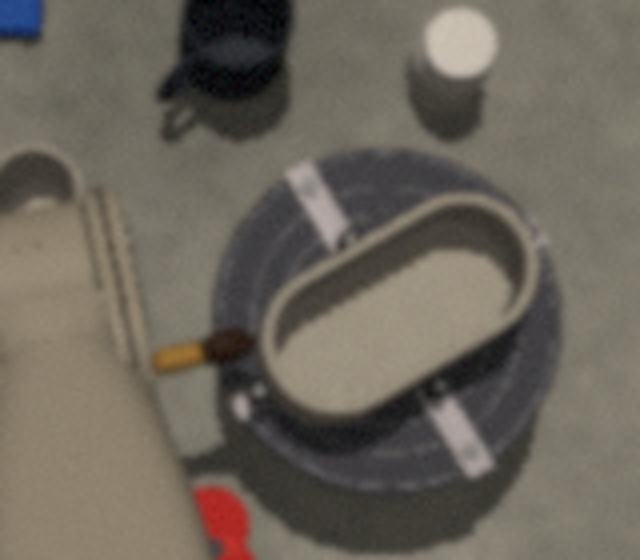

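>>> jog_arm(
  claw=[1,1,1,1,1,1,1,1,1],
  delta_pos=[
    [0.05,-0.35,0],
    [0.1,-0.35,0],
    [0.1,-0.35,0],
    [0.1,-0.4,0],
    [0.1,-0.45,0],
    [0.15,-0.45,0],
    [0.15,-0.45,0],
    [0.1,-0.4,0],
    [0.1,-0.3,0],
  ],
  rotation=[
    [0,0,0],
    [0,0,0],
    [0,0,0],
    [0,0,0],
    [0,0,0],
    [0,0,0],
    [0,0,0],
    [0,0,0],
    [0,0,0],
  ],
)

```text
time: 15.52
ee_pos: [511.7, 133.4, 159.5]
eef_rot: [-0.701, 0.702, 0.093, -0.09]
ft_force: [-0.6, -1.0, -1.0]
gripper_width: 11.4
```

```bash
python3 ang.py; python3 plan.py 11;python3 - <<'E'
from h import *
T=np.load("tcur.npy",allow_pickle=True).item(); s=bot.state()
print(proj(T,s["ee_pos"]+[.2566*130,-.9665*130,21])); crop(T,250,100,410,240,"pics/t9.png",4)
E
```

```text
t 15.525 p [511.7 133.4 159.5] w 11.4 F [-0.62 -0.99 -1.  ] yaw 14.83 down [ 0.004 -0.001 -1.   ]
t 15.525 dish [560.7 -50.9] [100.4 197.8] ang 163.7123
t 15.575 p [511.9 133.2 159.5] w 11.1 F [ 0.2  -1.24  0.31] yaw 14.81 down [ 0.004 -0.002 -1.   ]
fit w0 0.7357336171965454 res deg [-0.2  0.1  0.9  0.3  0.1 -0.8]
w now 0.606
now: sd 2.5 tip z above dish 60.5 lat 0.6 rho 60.3 theta 344.7
1 58.9 inc cm [-0.02 -0.16 -0.05]
2 57.0 inc cm [ 0.05 -0.18  0.  ]
3 55.5 inc cm [ 0.04 -0.14  0.  ]
4 54.4 inc cm [ 0.03 -0.11  0.  ]
5 53.6 inc cm [ 0.02 -0.07  0.  ]
6 53.2 inc cm [ 0.01 -0.04  0.  ]
7 53.0 inc cm [ 0.   -0.02  0.  ]
8 53.1 inc cm [-0.    0.01  0.  ]
9 53.5 inc cm [-0.01  0.04  0.  ]
10 54.3 inc cm [-0.02  0.07  0.  ]
11 55.3 inc cm [-0.03  0.1   0.  ]
[327.33083161 181.20978199]
```

View pics/t9.png

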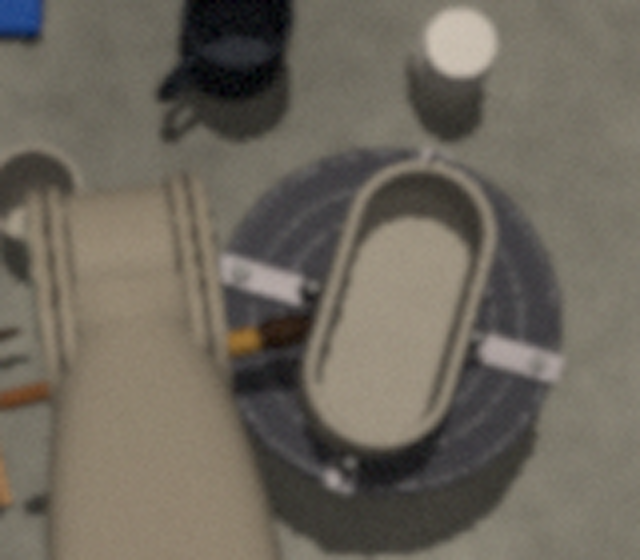

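>>> jog_arm(
  claw=[1,1,1,1,1,1,1,1,1,1],
  delta_pos=[
    [0,-0.15,0],
    [0.05,-0.15,0],
    [0.05,-0.1,0],
    [0,-0.1,0],
    [0,-0.05,0],
    [0,0,0],
    [0,0,0],
    [0,0,0],
    [0,0.05,0],
    [0,0.1,0],
  ],
  rotation=[
    [0,0,0],
    [0,0,0],
    [0,0,0],
    [0,0,0],
    [0,0,0],
    [0,0,0],
    [0,0,0],
    [0,0,0],
    [0,0,0],
    [0,0,0],
  ],
)

```text
time: 16.82
ee_pos: [512.9, 129.1, 159.5]
eef_rot: [-0.701, 0.702, 0.093, -0.09]
ft_force: [0.3, -0.2, -0.2]
gripper_width: 11.2
```

```bash
python3 ang.py; python3 plan.py 11
```

```text
t 16.825 p [512.9 129.1 159.5] w 11.2 F [ 0.29 -0.24 -0.23] yaw 14.84 down [ 0.004 -0.001 -1.   ]
t 16.825 dish [560.6 -51.5] [197.7  99.4] ang 28.76976
t 16.875 p [512.8 129.2 159.5] w 11.1 F [-0.36 -0.42  0.16] yaw 14.85 down [ 0.004 -0.001 -1.   ]
fit w0 0.7380967035134022 res deg [ 0.1  1.   0.6  0.5 -0.2 -0.9]
w now 0.584
now: sd 4.3 tip z above dish 60.5 lat 0.6 rho 56.3 theta 389.6
1 56.0 inc cm [-0.05 -0.04 -0.05]
2 57.6 inc cm [-0.04  0.15  0.  ]
3 59.6 inc cm [-0.05  0.19  0.  ]
4 62.0 inc cm [-0.06  0.24  0.  ]
5 65.0 inc cm [-0.08  0.29  0.  ]
6 68.6 inc cm [-0.09  0.35  0.  ]
7 73.1 inc cm [-0.11  0.43  0.  ]
8 77.8 inc cm [-0.12  0.45  0.  ]
9 82.1 inc cm [-0.11  0.42  0.  ]
10 86.1 inc cm [-0.1   0.38  0.  ]
11 89.7 inc cm [-0.09  0.35  0.  ]
```

>>> jog_arm(
  claw=[1,1,1,1,1,1,1,1,1],
  delta_pos=[
    [-0.05,0.05,0],
    [-0.05,0.15,0],
    [-0.05,0.2,0],
    [-0.05,0.25,0],
    [-0.1,0.3,0],
    [-0.1,0.35,0],
    [-0.1,0.45,0],
    [-0.1,0.45,0],
    [-0.1,0.4,0],
  ],
  rotation=[
    [0,0,0],
    [0,0,0],
    [0,0,0],
    [0,0,0],
    [0,0,0],
    [0,0,0],
    [0,0,0],
    [0,0,0],
    [0,0,0],
  ],
)

```text
time: 18.0
ee_pos: [505.3, 157.2, 159.5]
eef_rot: [-0.701, 0.702, 0.093, -0.09]
ft_force: [-0.0, 0.6, -0.0]
gripper_width: 11.2
```

```bash
python3 ang.py; python3 plan.py 11
```

```text
t 18.0 p [505.3 157.2 159.5] w 11.2 F [-0.04  0.63 -0.01] yaw 14.85 down [ 0.004 -0.001 -1.   ]
t 18.0 dish [560.7 -51.6] [197.3 100.3] ang 69.336685
t 18.05 p [505.2 157.6 159.5] w 11.1 F [-0.43  0.12 -0.86] yaw 14.87 down [ 0.004 -0.001 -1.   ]
fit w0 0.7405376886060419 res deg [ 1.1  0.8  0.9  0.3 -0.2 -2.1]
w now 0.564
now: sd 3.6 tip z above dish 60.5 lat 0.5 rho 85.6 theta 428.9
1 88.3 inc cm [-0.12  0.25 -0.05]
2 91.7 inc cm [-0.09  0.33  0.  ]
3 94.6 inc cm [-0.08  0.28  0.  ]
4 97.2 inc cm [-0.06  0.24  0.  ]
5 99.2 inc cm [-0.05  0.2   0.  ]
6 100.8 inc cm [-0.04  0.16  0.  ]
7 102.0 inc cm [-0.03  0.11  0.  ]
8 102.7 inc cm [-0.02  0.07  0.  ]
9 103.0 inc cm [-0.01  0.03  0.  ]
10 102.8 inc cm [ 0.   -0.02  0.  ]
11 102.2 inc cm [ 0.02 -0.06  0.  ]
```

>>> jog_arm(
  claw=[1,1,1,1,1,1,1,1,1],
  delta_pos=[
    [-0.15,0.4,0],
    [-0.1,0.35,0],
    [-0.05,0.25,0],
    [-0.05,0.2,0],
    [-0.05,0.2,0],
    [-0.05,0.15,0],
    [0,0.1,0],
    [0,0.05,0],
    [0,0,0],
  ],
  rotation=[
    [0,0,0],
    [0,0,0],
    [0,0,0],
    [0,0,0],
    [0,0,0],
    [0,0,0],
    [0,0,0],
    [0,0,0],
    [0,0,0],
  ],
)

```text
time: 19.18
ee_pos: [500.4, 175.7, 159.5]
eef_rot: [-0.701, 0.702, 0.093, -0.09]
ft_force: [0.5, -0.2, -0.3]
gripper_width: 11.1
```

```bash
tail -3 log.txt > l; cp l log.txt; python3 ang.py; python3 plan.py 12
python3 - <<'E'
from h import *
T=np.load("tcur.npy",allow_pickle=True).item(); crop(T,250,100,410,240,"pics/t10.png",4)
E
```

```text
t 19.175 p [500.4 175.7 159.5] w 11.1 F [ 0.48 -0.16 -0.34] yaw 14.87 down [ 0.004 -0.001 -1.   ]
t 19.175 dish [560.9 -51.7] [ 99.9 197.7] ang 108.059715
t 19.225 p [500.4 175.7 159.5] w 10.9 F [-0.17  0.18 -0.32] yaw 14.87 down [ 0.004 -0.001 -1.   ]
fit w0 0.6304582531395356 res deg [-0.4  0.6  0.  -0.2]
w now 0.561
now: sd 4.7 tip z above dish 60.5 lat 0.5 rho 104.4 theta 289.5
1 101.9 inc cm [ 0.01 -0.25 -0.05]
2 100.7 inc cm [ 0.03 -0.12  0.  ]
3 99.0 inc cm [ 0.04 -0.16  0.  ]
4 96.9 inc cm [ 0.05 -0.21  0.  ]
5 94.3 inc cm [ 0.07 -0.25  0.  ]
6 91.4 inc cm [ 0.08 -0.28  0.  ]
7 88.1 inc cm [ 0.08 -0.32  0.  ]
8 84.4 inc cm [ 0.09 -0.35  0.  ]
9 80.4 inc cm [ 0.1  -0.39  0.  ]
10 76.1 inc cm [ 0.11 -0.41  0.  ]
11 71.6 inc cm [ 0.12 -0.44  0.  ]
12 67.7 inc cm [ 0.1  -0.38  0.  ]
```

View pics/t10.png

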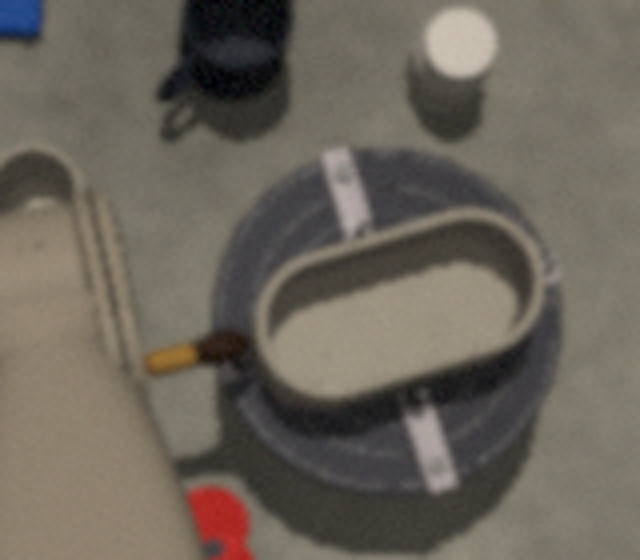

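8.2 s have passed at the wall. I'll keep following for a few more seconds as margin before lifting.

>>> jog_arm(
  claw=[1,1,1,1,1,1,1,1,1,1],
  delta_pos=[
    [0,-0.2,0],
    [0.05,-0.15,0],
    [0.05,-0.15,0],
    [0.05,-0.2,0],
    [0.05,-0.25,0],
    [0.1,-0.3,0],
    [0.1,-0.35,0],
    [0.1,-0.35,0],
    [0.1,-0.4,0],
    [0.1,-0.4,0],
  ],
  rotation=[
    [0,0,0],
    [0,0,0],
    [0,0,0],
    [0,0,0],
    [0,0,0],
    [0,0,0],
    [0,0,0],
    [0,0,0],
    [0,0,0],
    [0,0,0],
  ],
)

```text
time: 20.48
ee_pos: [507.9, 146.1, 159.5]
eef_rot: [-0.701, 0.702, 0.093, -0.09]
ft_force: [0.1, 0.1, -0.2]
gripper_width: 11.3
```

```bash
python3 ang.py; python3 plan.py 12
```

```text
t 20.475 p [507.9 146.1 159.5] w 11.3 F [ 0.07  0.11 -0.22] yaw 14.85 down [ 0.004 -0.001 -1.   ]
t 20.475 dish [560.3 -51.8] [100.3 197.5] ang 148.76598
t 20.525 p [508.  145.6 159.5] w 11.2 F [-0.44 -0.36 -1.24] yaw 14.83 down [ 0.004 -0.002 -1.   ]
fit w0 0.630524610200049 res deg [-0.4  0.6  0.  -0.2 -0. ]
w now 0.537
now: sd 2.4 tip z above dish 60.5 lat 0.1 rho 73.4 theta 330.3
1 69.9 inc cm [ 0.08 -0.34 -0.05]
2 66.3 inc cm [ 0.09 -0.35  0.  ]
3 63.3 inc cm [ 0.08 -0.29  0.  ]
4 60.8 inc cm [ 0.06 -0.24  0.  ]
5 58.7 inc cm [ 0.05 -0.2   0.  ]
6 57.1 inc cm [ 0.04 -0.16  0.  ]
7 55.7 inc cm [ 0.03 -0.13  0.  ]
8 54.7 inc cm [ 0.03 -0.1   0.  ]
9 53.9 inc cm [ 0.02 -0.08  0.  ]
10 53.4 inc cm [ 0.01 -0.05  0.  ]
11 53.1 inc cm [ 0.01 -0.03  0.  ]
12 53.0 inc cm [ 0.   -0.01  0.  ]
```

>>> jog_arm(
  claw=[1,1,1,1,1,1,1,1,1,1,1,1],
  delta_pos=[
    [0.1,-0.35,0],
    [0.1,-0.35,0],
    [0.1,-0.3,0],
    [0.05,-0.25,0],
    [0.05,-0.2,0],
    [0.05,-0.15,0],
    [0.05,-0.1,0],
    [0,-0.1,0],
    [0,-0.05,0],
    [0,-0.05,0],
    [0,0,0],
    [0,0,0],
  ],
  rotation=[
    [0,0,0],
    [0,0,0],
    [0,0,0],
    [0,0,0],
    [0,0,0],
    [0,0,0],
    [0,0,0],
    [0,0,0],
    [0,0,0],
    [0,0,0],
    [0,0,0],
    [0,0,0],
  ],
)

```text
time: 22.02
ee_pos: [513.4, 125.4, 159.5]
eef_rot: [-0.701, 0.702, 0.093, -0.09]
ft_force: [0.6, 0.9, -1.1]
gripper_width: 11.1
```

```bash
python3 ang.py; python3 plan.py 12
```

```text
t 22.025 p [513.4 125.4 159.5] w 11.1 F [ 0.6   0.92 -1.07] yaw 14.84 down [ 0.004 -0.001 -1.   ]
t 22.025 dish [560.6 -50.9] [197.2  99.6] ang 18.113417
t 22.075 p [513.4 125.4 159.5] w 11.3 F [-0.02 -0.26 -0.69] yaw 14.84 down [ 0.004 -0.001 -1.   ]
fit w0 0.6360174816722193 res deg [-1.   0.4  0.2  0.3  0.9 -1.5]
w now 0.515
now: sd 2.4 tip z above dish 60.5 lat 0.1 rho 52.5 theta 378.0
1 53.4 inc cm [-0.03  0.09 -0.05]
2 53.9 inc cm [-0.01  0.05  0.  ]
3 54.7 inc cm [-0.02  0.07  0.  ]
4 55.7 inc cm [-0.03  0.1   0.  ]
5 56.9 inc cm [-0.03  0.12  0.  ]
6 58.5 inc cm [-0.04  0.15  0.  ]
7 60.4 inc cm [-0.05  0.18  0.  ]
8 62.6 inc cm [-0.06  0.22  0.  ]
9 65.2 inc cm [-0.07  0.26  0.  ]
10 68.4 inc cm [-0.08  0.3   0.  ]
11 72.1 inc cm [-0.1   0.36  0.  ]
12 76.3 inc cm [-0.11  0.4   0.  ]
```

11 s of tracking are done, with every check within about 5 mm of the wall. I'll lift clear and hold over the dish.

>>> jog_arm(
  claw=[1,1,1,1,1,1,1,1,1,1,1,1],
  delta_pos=[
    [0,0.1,1],
    [0,0,2],
    [0,0,3],
    [0,0,3],
    [0.3,-1,2],
    [0.5,-1.8,1],
    [0.3,-1,0],
    [0,0,0],
    [0,0,0],
    [0,0,0],
    [0,0,0],
    [0,0,0],
  ],
  rotation=[
    [0,0,0],
    [0,0,0],
    [0,0,0],
    [0,0,0],
    [0,0,0],
    [0,0,0],
    [0,0,0],
    [0,0,0],
    [0,0,0],
    [0,0,0],
    [0,0,0],
    [0,0,0],
  ],
)

```text
time: 23.58
ee_pos: [522.5, 87.3, 283.1]
eef_rot: [-0.701, 0.701, 0.091, -0.092]
ft_force: [-0.4, -0.2, 0.4]
gripper_width: 11.4
```

Run:
```python
from h import *
s,M=st(); print(np.abs(s["dq"]).max())
T=bot.capture("top"); S=bot.capture("side"); cv2.imwrite("pics/end_s.png",S["pixels"]);cv2.imwrite("pics/end_t.png",T["pixels"])
d=np.array([.256,-.966,0]); tip=s["ee_pos"]+[0,0,21]+130*d; print(tip,proj(T,tip),proj(S,tip))
r,_=dishpose(T);print(r,dang(r))
```

```text
t 23.575 p [522.5  87.3 283.1] w 11.4 F [-0.38 -0.24  0.41] yaw 14.88 down [-0.    -0.001 -1.   ]
0.0033547413673375905
[555.74297694 -38.31738382 304.05609603] [350.8001112  169.37434273] [323.64527949 190.89902493]
((556.9876098632812, -30.991127014160156), (255.46034240722656, 225.4404296875), 0.6575577259063721) 0.6575564
```

View pics/end_s.png

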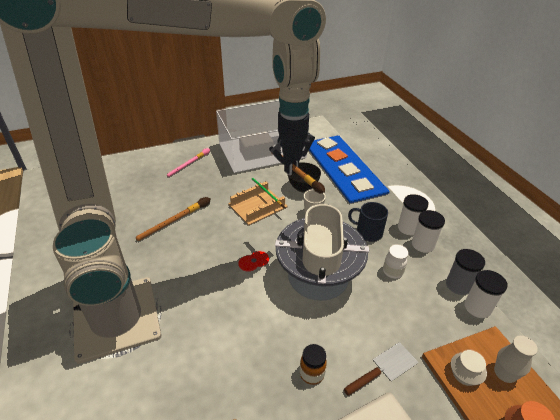

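View pics/end_t.png

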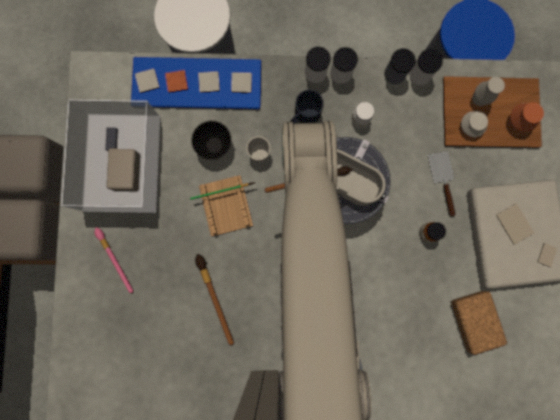

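The brush is held still, with the tip about 304 mm above the table (114 mm over the rim). It shows at (323,190) in the side view, as predicted, and nothing else has moved. I'll hand in.

```bash
python3 -c "
from workcell import bot
print(bot.hand_in())"
```

```text
the job is handed in; nothing more can be done
None
```

The job is handed in at about 23.7 s of the 61 s allowed. By my own measurements every step was met, but the hand-in gave no verdict.

- **Brush:** I took the brown mop brush from the rack. The first grip closed too high because the arm stopped short, so I reopened and gripped again lower.
- **Wheel:** I pushed an end post gently with the brush's ferrule. That left the wheel coasting anticlockwise at about 0.72 rad/s, slowing to about 0.51 rad/s by the end. That is one turn in about 9 to 12 seconds.
- **Following the wall:** The bristle end stayed at the dish wall from about 10.95 to 22.1 s, roughly 11 s without a break. At every check it was 2 to 5 mm outside the wall and about 60 mm above the dish's underside. Towards the end my rotation model was off by up to 2°, about 2 mm at the wall.
- **Finish:** The brush is held still over the dish. Its tip and grip point are about 114 mm above the rim, and joint speeds are below 0.004 rad/s.
- **Surroundings:** The last side and top views show nothing else moved. In the final top view the arm hid part of the dish, so the last automatic fit of the dish's angle was invalid and I ignored it.

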